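# Scrape the chopped wax off the cutting board into its drawer

## Robot

A 6-joint arm with a two-finger parallel gripper is mounted at the origin on a cart in front of the work surface, level with it; the furniture and walls round the work are solid. World frame = base frame: x ahead of the robot, y to its left, z up, the work surface at z = 0. Lengths are in m, angles in degrees, forces in N, time in s.
With the tool pointing down it reaches from about 0.35 to 0.875 m from the base axis. Payload 4.2 kg.
Tool frame: the origin (TCP) lies midway between the tips of the shut fingers; the grasp point (between the pads) lies 19 mm behind it (r.pinch_z is the distance from the TCP to the grasp point, in m); z points along the fingers, y is the line along which they close (so a half turn about z gives the same grasp; the last joint's range is limited). The gripper opens to 87 mm and grips with 3 to 60 N. Pads are 19 mm wide; open, the fingers measure 117 mm over their backs; the gripper's body (75 mm by 190 mm) begins 51 mm behind the grasp point.
Start: joints at [-49.469, 22.042, 0.453, 0, -68.411, -14.817], TCP at [0.271, -0.563, 0.223] pointing down, gripper open.
Joint ranges: [-179.83, 179.83], [-69.29, 118.12], [-61.27, 80.66], [-181.25, 117.63], [-171.15, -9.14], [-177.46, 177.46]. Speed limits (degrees/s): [159.86, 159.86, 180, 180, 180, 180].

## Interface

Orientations are given as a 3x3 rotation matrix whose columns are the frame's x, y, z axes.
In Python, from station import r, imaging, models gives the robot as it stands. The module is installed in compiled form; this text tells all that it offers.
- The arm moves only by the tool apply_moves, never from a script. Its argument "moves" is a list of rows, each a list of 2 entries, a list of its own where there are three numbers: the shift along the tool's x, y, z in m, then the turn about the tool's z in degrees. A call has 1 to 5 rows; each row shifts and turns the commanded pose from where the row before left it, along the tool's axes as they then stand; what a row does not reach is not made up. A row lasts 1/12 s, in which the tool goes at most 41.7 mm and 7.16 degrees, less where a joint would pass 70% of its speed; a pose out of reach is approached as far as the arm can. A call is refused whole if a number of a shift passes 0.0417 or a number of a turn 7.16, either way. A call with a gripper value outside its range is refused whole. "hand" is the finger opening in m, from 0 to 0.087, set as the call begins (left out, the last holds). The fingers move at their own pace and stop on an object; the grip force is fixed at half the most. Time passes only in rows, so rows that do not move let the fingers close. It gives the time, the measured TCP pose, the force, the opening and the grip force at its end, in the units of the state.
- r.sense(): the state, without advancing time (a new reading comes with each control period).
- imaging.capture(name): name is "scene" or "top"; returns a dict with "frame" (384x512x3 uint8, blue, green, red), "intrinsics" (3x3 intrinsics, pixels), "eye" and "orientation" of the camera in the world. Camera axes: x right, y down, z forward; pixel columns grow to the right and rows downward; lengths in m; the calibration is good to about 2 mm. A picture is of the moment at which its call begins. There is no depth.
- r.finish_job(): hands the job in; it is judged then, once.
Trained networks look in a picture, given as the dict that the camera call returned (one of the last four; its "shot" number tells which), for a name from the list of things; names that differ only in an ending like _2 or _b are one class to them, and where a whole thing is asked for, a point or a joint stands for the part that bears it (a point fixed in the world has none). Each returns a list of dicts, best first, with "confidence" (0 to 1); they miss things now and then, are a little off and sometimes report something else, mostly with a low value. They report only what shows in the picture. A call takes as long as a camera call.
- models.cut_out(picture, target): "region" (384x512 bool, what is visible of it) and "extent" ([left, top, width, height] as shares, 0 to 1, of the picture: columns of its width, rows of its height, round what is visible of it).
- models.place_of(picture, target): "at" ([column, row] as shares, 0 to 1, of the picture: columns of its width, rows of its height: a listed point, or the origin of a listed thing).
The state is a dict: "time_s": time; "joints": joint angles; "joint_velocities": joint speeds; "effort": joint torques, N m; "tcp_pos": TCP position; "ee_rot": TCP orientation; "wrist_force": force on the tool from outside, world axes, zero at the start; "moment": the same for the moment, N m; "gripper_width": opening from 0.0 (shut) to 1.0 (fully open); "gripper_force": force on a finger pad.
Only numpy, scipy, OpenCV 4.12 (cv2) and the standard library are available. Lean on these libraries where they do the work, as an engineer would, in place of code of your own. Each camera call takes 0.05 s, during which the arm holds its last target. There are 200 camera calls.

## Task

The beeswax for the next batch is chopped: pull the drawer under the little cutting board right out by its knob, then sweep all six pieces of wax over the board's open edge into the drawer with the scraper block, without touching the wax with the fingers. Stand the scraper block upright on the cleared board, push the drawer fully shut, and leave the tamper, the loose jar lid and the balm jar at the front of the table where they are.

Things in the scene. Friction and masses are not known exactly. Their poses are not given: they have to be found in the camera images.
- board: Wooden cutting board on a low case with a drawer, fixed, 200 mm long (its x), 180 mm wide (its y). Origin: centre of its underside, on the table, z up. Cutting surface 72 mm above the table. Dark fences 14 mm thick, 20 mm above the surface, along both long sides and the back end (+x) leave a channel 152 mm wide (y -76..76 mm), from the open edge x = -100 mm to the back fence's face x = +86 mm.
- open_edge (a point): Middle of the unfenced edge of the cutting surface: board frame (-100, 0, 72) mm, axes as the board's. Over this edge, towards -x, the pieces fall 58 mm to the floor of the pulled-out drawer. At the start no piece of wax reaches beyond x = +52 mm of the board, so the scraper has room between the wax and the back fence.
- drawer (a joint): How far the drawer under the board is pulled out towards the board's -x, m: 0 fully shut, 0.11 its stop. It may start up to 12 mm ajar. It slides with about 1.5 N of friction, a little more when moved fast, without spring or catch, and stays where it is left.
- tray_floor (a point): Centre of the drawer's inner floor, 14 mm above the table; moves with it, axes as the board's. The steel inside is 189 mm along x, 156 mm along y, walls 39 mm high, 42 mm of clear height under the board. Its wooden front is 12 mm thick, 180 mm wide, 6 to 54 mm above the table. At its stop 110 mm of the inside lies open beyond the open edge.
- drawer_knob (a point): Centre of the head of the drawer's brass knob: round head 28 mm across and 16 mm thick, its middle 35 mm off the drawer's front, on a stem 12 mm thick; axis level, along the board's x, 34 mm above the table. Moves with the drawer; can be pinched from above and pushed. Shut, it lies at x = -147 mm of the board (its end at -155 mm).
- scraper: Scraper block standing upright on the table: beech block with a steel strip on both long faces, 142 mm long (its y), 24 mm thick (its x), 44 mm high; above it a rounded grip 100 mm long, 20 mm thick, up to 84 mm. Origin: centre of its underside, z up. Same both ways round; about 0.22 kg. Fits across the board's channel with 5 mm to spare at each end, less than any piece of wax.
- balm_jar: Amber balm jar with a cream lid, 59 mm across and 66 mm high, standing near the table's front edge; origin: centre of its underside. A bystander.
- tamper: Small tamper with a wooden handle, 42 mm across and 83 mm high, standing; origin: centre of its underside. A bystander.
- jar_lid: Cream jar lid, 59 mm across and 14 mm high, lying; origin: centre of its underside. A bystander.
- wax_1: Piece of chopped beeswax, an irregular flat-sided chunk 16 to 27 mm across and 16 mm high, 11 g, lying on the cutting surface; origin: its centre, 8 mm above what it lies on.
- wax_2: Piece of chopped beeswax, an irregular flat-sided chunk 16 to 27 mm across and 16 mm high, 11 g, lying on the cutting surface; origin: its centre, 8 mm above what it lies on.
- wax_3: Piece of chopped beeswax, an irregular flat-sided chunk 16 to 27 mm across and 16 mm high, 11 g, lying on the cutting surface; origin: its centre, 8 mm above what it lies on.
- wax_4: Piece of chopped beeswax, an irregular flat-sided chunk 16 to 27 mm across and 16 mm high, 11 g, lying on the cutting surface; origin: its centre, 8 mm above what it lies on.
- wax_5: Piece of chopped beeswax, an irregular flat-sided chunk 16 to 27 mm across and 16 mm high, 11 g, lying on the cutting surface; origin: its centre, 8 mm above what it lies on.
- wax_6: Piece of chopped beeswax, an irregular flat-sided chunk 16 to 27 mm across and 16 mm high, 11 g, lying on the cutting surface; origin: its centre, 8 mm above what it lies on.

How it is judged (in metres and radians):
On the way, in this order (a step that is already met when the one before it is completed fails the run):
1. the drawer is pulled out at least 85 mm (value of joint drawer above 0.085 m), for 0.1 s.
2. all six pieces of wax lie in the drawer (x of wax_1 in the frame of tray_floor between -0.095 and 0.095 m and y of wax_1 in the frame of tray_floor between -0.079 and 0.079 m and z of wax_1 in the frame of tray_floor between 0 and 0.043 m and x of wax_2 in the frame of tray_floor between -0.095 and 0.095 m and y of wax_2 in the frame of tray_floor between -0.079 and 0.079 m and z of wax_2 in the frame of tray_floor between 0 and 0.043 m and x of wax_3 in the frame of tray_floor between -0.095 and 0.095 m and y of wax_3 in the frame of tray_floor between -0.079 and 0.079 m and z of wax_3 in the frame of tray_floor between 0 and 0.043 m and x of wax_4 in the frame of tray_floor between -0.095 and 0.095 m and y of wax_4 in the frame of tray_floor between -0.079 and 0.079 m and z of wax_4 in the frame of tray_floor between 0 and 0.043 m and x of wax_5 in the frame of tray_floor between -0.095 and 0.095 m and y of wax_5 in the frame of tray_floor between -0.079 and 0.079 m and z of wax_5 in the frame of tray_floor between 0 and 0.043 m and x of wax_6 in the frame of tray_floor between -0.095 and 0.095 m and y of wax_6 in the frame of tray_floor between -0.079 and 0.079 m and z of wax_6 in the frame of tray_floor between 0 and 0.043 m), for 0.2 s.
At the end, for the whole second after the job is handed in: All six pieces of wax lie inside the drawer, the drawer is shut to within 4 mm, and the scraper block stands still and upright (within 0.1 rad) on the cutting surface, released (all of step 2 and z of scraper in the frame of board between 0.069 and 0.076 m and angle between scraper's own z axis and vertical below 0.1 rad and x of scraper in the frame of board between -0.1 and 0.1 m and y of scraper in the frame of board between -0.09 and 0.09 m and linear speed of scraper below 0.02 m/s and value of joint drawer below 0.004 m and velocity of joint drawer between -0.01 and 0.01 m/s); the robot touches nothing.
It fails at once if the fingers touch a piece of wax (contact force between the fingers and wax_1 above 0.3 N or contact force between the fingers and wax_2 above 0.3 N or contact force between the fingers and wax_3 above 0.3 N or contact force between the fingers and wax_4 above 0.3 N or contact force between the fingers and wax_5 above 0.3 N or contact force between the fingers and wax_6 above 0.3 N).
It fails at once if the tamper is shifted by more than 20 mm (distance of tamper from where it was at the start of the episode above 0.02 m).
It fails at once if the jar lid is shifted by more than 20 mm (distance of jar_lid from where it was at the start of the episode above 0.02 m).
It fails at once if the balm jar is shifted by more than 20 mm (distance of balm_jar from where it was at the start of the episode above 0.02 m).
It also fails if it takes over 61 s, if anything falls off the work surface, if the arm or the gripper's body presses on something with over 40 N, if the wrist force passes 120 N, or if a joint passes its speed limit or range.

## Working session

There is one attempt and no reset: what is moved stays moved. The work goes in short steps, Python scripts to look and compute and a tool call to move; the robot and the scene stay as the last step left them, time stands still between calls to the robot, and variables do not carry over. Pictures are saved under pics/ and viewed, at most 10 in all, crops included, and the job is handed in when it is done.

Besides the shell and the picture viewer there is one more tool, called by a JSON object that holds its "name" and its "arguments", one argument or row to a line. apply_moves: Moves the arm, as the interface text tells. Its arguments: {"type":"object","properties":{"moves":{"type":"array"},"hand":{"type":"number"}},"required":["moves"]}

```bash
mkdir -p pics
cat > h.py <<'E'
import numpy as np, cv2
from station import r, imaging, models
def px(p,at): return np.array([at[0]*512,at[1]*384])
def ray(p,uv,z):
    K=np.array(p["intrinsics"]);R=np.array(p["orientation"]);e=np.array(p["eye"])
    d=R@np.linalg.inv(K)@np.array([uv[0],uv[1],1.0])
    return e+d*(z-e[2])/d[2]
def proj(p,X):
    K=np.array(p["intrinsics"]);R=np.array(p["orientation"]);e=np.array(p["eye"])
    c=K@(R.T@(np.array(X)-e)); return c[:2]/c[2]
E
python3 - <<'E'
from h import *
s=r.sense();print(s["tcp_pos"],s["ee_rot"],s["gripper_width"],r.pinch_z)
Z=dict(board=0,open_edge=.072,tray_floor=.014,drawer_knob=.034,scraper=0,balm_jar=0,tamper=0,jar_lid=0,wax_1=.08)
ims=[]
for n in("top","scene"):
    p=imaging.capture(n);ims.append(p["frame"])
    print(n,np.round(p["eye"],3))
    for k,z in Z.items():
        for d in models.place_of(p,k)[:8]:
            uv=px(p,d["at"]);print(k,round(d["confidence"],2),uv.round(0),ray(p,uv,z).round(4))
    cv2.imwrite(f"pics/{n}0.png",p["frame"])
E
```

```text
[ 0.270937   -0.56256588  0.22147548] [[-9.01044075e-01 -4.33726409e-01 -9.88394181e-04]
 [-4.33727529e-01  9.01042124e-01  1.87682085e-03]
 [ 7.65580245e-05  2.11979207e-03 -9.99997750e-01]] 0.9996786276291769 0.0187
top [ 0.461 -0.019  1.078]
board 0.68 [368. 220.] [ 0.4869 -0.3763  0.    ]
board 0.31 [126. 246.] [0.4055 0.3631 0.    ]
open_edge 0.78 [345. 234.] [ 0.4444 -0.2861  0.072 ]
tray_floor 0.56 [351. 214.] [ 0.5061 -0.3183  0.014 ]
drawer_knob 0.73 [320. 242.] [ 0.4217 -0.2196  0.034 ]
scraper 0.72 [219. 238.] [0.4295 0.0817 0.    ]
balm_jar 0.21 [212. 239.] [0.4285 0.1016 0.    ]
tamper 0.5 [128. 246.] [0.404  0.3591 0.    ]
jar_lid 0.53 [352. 151.] [ 0.7026 -0.3309  0.    ]
wax_1 0.56 [358. 240.] [ 0.4298 -0.3195  0.08  ]
wax_1 0.53 [383. 205.] [ 0.5297 -0.3931  0.08  ]
wax_1 0.48 [348. 212.] [ 0.5068 -0.293   0.08  ]
wax_1 0.48 [379. 239.] [ 0.4312 -0.3774  0.08  ]
wax_1 0.47 [361. 210.] [ 0.5143 -0.3299  0.08  ]
wax_1 0.38 [391. 225.] [ 0.4719 -0.4121  0.08  ]
scene [-0.403  0.467  0.53 ]
board 0.63 [360. 198.] [ 0.4763 -0.367   0.    ]
open_edge 0.74 [344. 187.] [ 0.4358 -0.2628  0.072 ]
tray_floor 0.49 [355. 195.] [ 0.475 -0.344  0.014]
scraper 0.72 [230. 239.] [0.4322 0.1085 0.    ]
balm_jar 0.59 [188. 263.] [0.3729 0.2416 0.    ]
tamper 0.66 [135. 271.] [0.3986 0.3604 0.    ]
jar_lid 0.53 [312. 181.] [ 0.6678 -0.3143  0.    ]
wax_1 0.63 [376. 179.] [ 0.431  -0.3787  0.08  ]
wax_1 0.39 [360. 185.] [ 0.4117 -0.3008  0.08  ]
wax_1 0.36 [376. 174.] [ 0.4624 -0.4087  0.08  ]
```

View pics/top0.png

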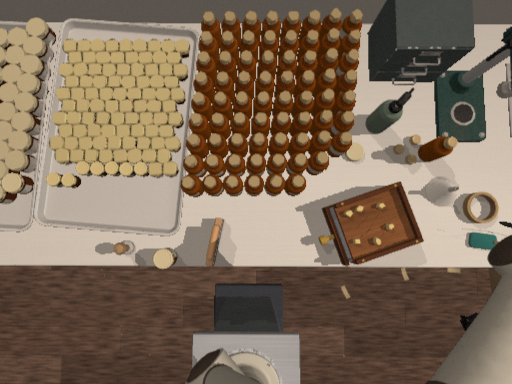

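View pics/scene0.png

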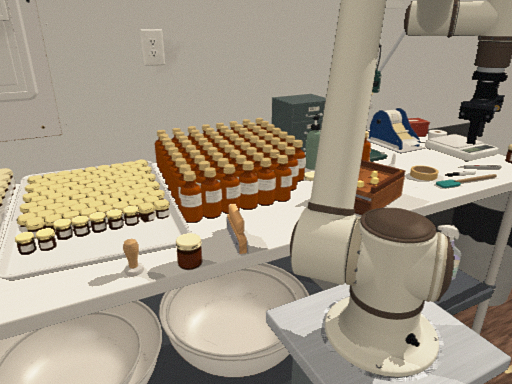

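Run:
```python
from h import *
im=cv2.imread("pics/top0.png")
a=cv2.resize(im[175:270,315:430],None,fx=5,fy=5,interpolation=cv2.INTER_CUBIC)
b=cv2.resize(im[210:270,200:230],None,fx=7,fy=7,interpolation=cv2.INTER_CUBIC)
c=np.zeros((475,800,3),np.uint8);c[:475,:575]=a;c[:420,585:795]=b
cv2.imwrite("pics/crop1.png",c)
```

```text
(no output)
```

View pics/crop1.png

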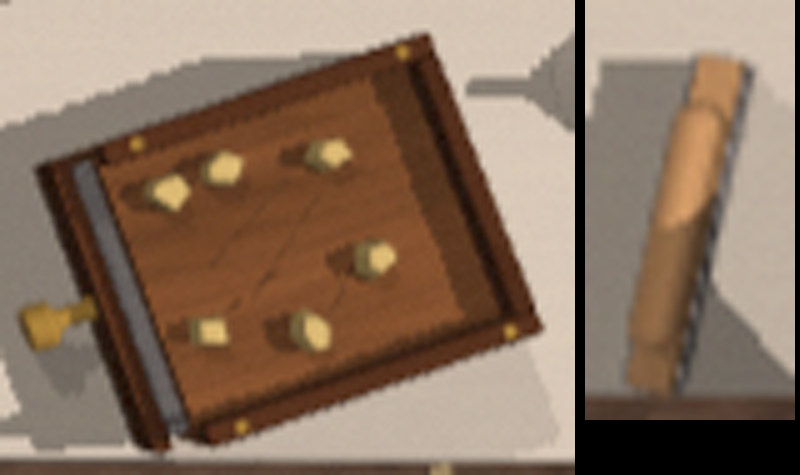

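```bash
cat > fit.py <<'E'
from h import *
from scipy.optimize import least_squares
def fit(p,pts,uv,x0):
    def f(q):
        c,s=np.cos(q[2]),np.sin(q[2])
        return np.concatenate([proj(p,[q[0]+c*a-s*b,q[1]+s*a+c*b,z])-w for (a,b,z),w in zip(pts,uv)])
    o=least_squares(f,x0);return o.x,o.fun.reshape(-1,2)
def T(q,X):
    c,s=np.cos(q[2]),np.sin(q[2]);a,b,z=X;return np.array([q[0]+c*a-s*b,q[1]+s*a+c*b,z])
E
python3 - <<'E'
from fit import *
p=imaging.capture("top")
A=lambda u,v:np.array([(u+.5)/5-.5+315,(v+.5)/5-.5+175])
B=lambda u,v:np.array([(u-585+.5)/7-.5+200,(v+.5)/7-.5+210])
q,e=fit(p,[(.1,.09,.092),(.1,-.09,.092),(-.1,.076,.072),(-.1,-.076,.072)],[A(428,35),A(540,327),A(100,163),A(188,425)],[.487,-.376,-1.2])
print("board",q.round(4),np.degrees(q[2]),e.round(2).tolist())
s,e2=fit(p,[(.012,.071,.044),(-.012,.071,.044),(.012,-.071,.044),(-.012,-.071,.044)],[B(745,60),B(695,55),B(672,395),B(628,388)],[.43,.09,0])
print("scraper",s.round(4),np.degrees(s[2]),e2.round(2).tolist())
for k in [(165,192),(222,168),(330,153),(375,257),(210,330),(312,330)]:
    w=ray(p,A(*k),.088);d=w[:2]-q[:2];c,sn=np.cos(q[2]),np.sin(q[2]);print("wax",w.round(3),(c*d[0]+sn*d[1]).round(3),(-sn*d[0]+c*d[1]).round(3))
w=ray(p,A(42,325),.034+.01);d=w[:2]-q[:2];print("knob",w,c*d[0]+sn*d[1],-sn*d[0]+c*d[1])
im=p["frame"].copy();im=cv2.resize(im[175:270,200:430],None,fx=3.4,fy=3.4,interpolation=cv2.INTER_CUBIC)
def L(q,pts,col):
    P=np.array([(proj(p,T(q,X))-[200,175]+.5)*3.4-.5 for X in pts]).round().astype(int);cv2.polylines(im,[P],True,col,1)
R=lambda a,b,y,z:[(a,y,z),(b,y,z),(b,-y,z),(a,-y,z)]
L(q,R(-.1,.1,.09,.092),(0,255,0));L(q,R(-.1,.086,.076,.072),(255,255,0))
L(s,R(-.012,.012,.071,.044),(0,255,0));L(s,R(-.01,.01,.05,.084),(255,0,255));L(s,R(-.012,.012,.071,0),(255,0,0))
o=.01;L(q,R(-.112-o,-.1-o,.09,.054),(0,0,255));L(q,R(-.155-o,-.139-o,.014,.034),(0,255,255))
cv2.imwrite("pics/ov.png",im)
E
```

```text
board [ 0.48   -0.3736 -1.2424] -71.18249720813846 [[0.08, -1.13], [0.65, 1.14], [-0.67, 0.77], [-0.08, -0.81]]
scraper [ 0.4215  0.0918 -1.7628] -101.0012824581923 [[0.41, 0.3], [-0.43, -0.58], [0.91, 0.46], [-0.88, -0.18]]
wax [ 0.505 -0.289  0.088] -0.072 0.051
wax [ 0.518 -0.322  0.088] -0.037 0.053
wax [ 0.527 -0.383  0.088] 0.024 0.042
wax [ 0.469 -0.406  0.088] 0.027 -0.021
wax [ 0.428 -0.313  0.088] -0.075 -0.03
wax [ 0.428 -0.37   0.088] -0.02 -0.048
knob [ 0.42847491 -0.22740488  0.044     ] -0.15499025148752413 -0.0015947299497079404
```

View pics/ov.png

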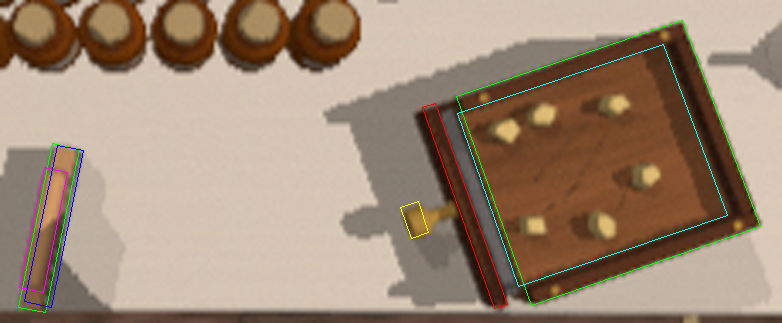

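The top picture shows the board at about (372,222) px with its knob at (325,239). The scraper is at (215,241), the jar at (164,258), the tamper at (121,247) and the lid at (355,151). The overlay fits to about 1 px, and the drawer is about 8–10 mm ajar. I'll turn the tool to the board's axes first.

{"name": "apply_moves", "arguments": {
  "moves": [
    [[0, 0, 0], 6.92],
    [[0, 0, 0], 6.92],
    [[0, 0, 0], 6.92],
    [[0, 0, 0], 6.92],
    [[0, 0, 0], 6.92]
  ]
}}

```text
time_s: 1.47
tcp_pos: [0.2712, -0.5631, 0.2226]
ee_rot: [[-0.987, 0.16, 0.0], [0.16, 0.987, -0.0], [-0.0, -0.0, -1.0]]
wrist_force: [0.1, 0.1, -0.1]
gripper_width: 1.005
gripper_force: 0.0
```

{"name": "apply_moves", "arguments": {
  "moves": [
    [[0, 0, 0], 6.92],
    [[0, 0, 0], 6.92],
    [[0, 0, 0], 6.92],
    [[0, 0, 0], 6.92],
    [[0, 0, 0], 6.92]
  ]
}}

```text
time_s: 1.88
tcp_pos: [0.2712, -0.5631, 0.2226]
ee_rot: [[-0.721, 0.693, -0.0], [0.693, 0.721, 0.0], [0.0, 0.0, -1.0]]
wrist_force: [0.7, 0.7, -0.4]
gripper_width: 1.003
gripper_force: 0.0
```

{"name": "apply_moves", "arguments": {
  "moves": [
    [[0, 0, 0], 6.92],
    [[0, 0, 0], 6.92],
    [[0, 0, 0], 6.92],
    [[0, 0, 0], 6.92],
    [[0, 0, 0], 0]
  ]
}}

```text
time_s: 2.3
tcp_pos: [0.2712, -0.563, 0.2225]
ee_rot: [[-0.321, 0.947, 0.0], [0.947, 0.321, 0.0], [0.0, 0.0, -1.0]]
wrist_force: [-0.6, -0.5, 0.7]
gripper_width: 1.004
gripper_force: 0.0
```

{"name": "apply_moves", "arguments": {
  "moves": [
    [[0.0267, 0.0259, 0.009], 0],
    [[0.0267, 0.0259, 0.009], 0],
    [[0.0267, 0.0259, 0.009], 0],
    [[0.0267, 0.0259, 0.009], 0],
    [[0.0267, 0.0259, 0.009], 0]
  ]
}}

```text
time_s: 2.72
tcp_pos: [0.351, -0.3935, 0.1774]
ee_rot: [[-0.326, 0.945, 0.001], [0.945, 0.326, -0.0], [-0.001, 0.0, -1.0]]
wrist_force: [0.5, -0.1, 0.2]
gripper_width: 0.998
gripper_force: 0.0
```

{"name": "apply_moves", "arguments": {
  "moves": [
    [[0.0267, 0.0259, 0.009], 0],
    [[0.0267, 0.0259, 0.009], 0],
    [[0.0267, 0.0259, 0.009], 0],
    [[0.0267, 0.0259, 0.009], 0],
    [[0.0267, 0.0259, 0.009], 0]
  ]
}}

```text
time_s: 3.13
tcp_pos: [0.4308, -0.2251, 0.1326]
ee_rot: [[-0.326, 0.945, 0.001], [0.945, 0.326, -0.0], [-0.001, 0.001, -1.0]]
wrist_force: [1.4, -0.2, -0.2]
gripper_width: 0.999
gripper_force: 0.0
```

{"name": "apply_moves", "arguments": {
  "moves": [
    [[0, 0, 0], 0]
  ]
}}

```text
time_s: 3.22
tcp_pos: [0.4316, -0.2224, 0.1314]
ee_rot: [[-0.332, 0.943, -0.001], [0.943, 0.332, 0.001], [0.001, -0.001, -1.0]]
wrist_force: [-0.6, -0.3, 0.2]
gripper_width: 0.998
gripper_force: 0.0
```

```bash
cat > st.py <<'E'
from h import *
q=np.array([0.48,-0.3736,-1.2424])
def inb(w):
    d=np.array(w)[:2]-q[:2];c,s=np.cos(q[2]),np.sin(q[2]);return np.round([c*d[0]+s*d[1],-s*d[0]+c*d[1],w[2]],4)
def show():
    s=r.sense();print(s["time_s"],"tcp",np.round(s["tcp_pos"],4),"board",inb(s["tcp_pos"]),"yaw_x",np.degrees(np.arctan2(s["ee_rot"][1][0],s["ee_rot"][0][0])).round(2),s["gripper_width"],np.round(s["joints"],0))
E
python3 - <<'E'
from st import *
show();p=imaging.capture("top")
for k in("drawer_knob","open_edge"):
  for d in models.place_of(p,k)[:2]: print(k,d["confidence"],inb(ray(p,px(p,d["at"]),.034 if k[0]=="d" else .072)))
cv2.imwrite("pics/k.png",cv2.resize(p["frame"][170:270,270:430],None,fx=4,fy=4,interpolation=cv2.INTER_CUBIC))
E
```

```text
3.2167 tcp [ 0.4316 -0.2224  0.1314] board [-0.1587  0.003   0.1314] yaw_x 109.38 0.9981282764070395 [  -8.   14.  -26.   -0.  -50. -153.]
open_edge 0.71 [-0.0958 -0.0029  0.072 ]
open_edge 0.68 [0.0438 0.0398 0.072 ]
```

View pics/k.png

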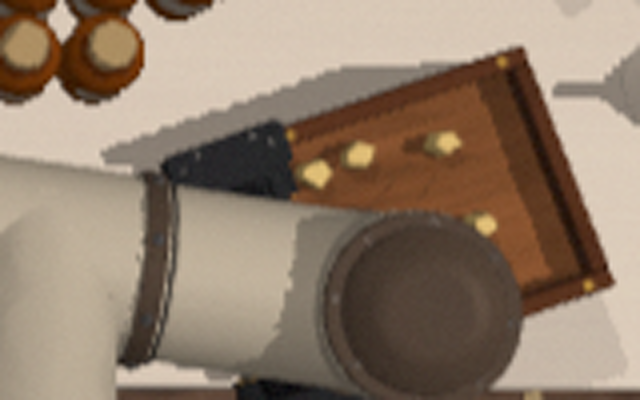

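The arm hides the knob here, and the fingers stand over the estimated knob position, clear of the fences. I'll go down and pinch it.

{"name": "apply_moves", "arguments": {
  "moves": [
    [[-0.001, -0.003, 0.03], 0],
    [[0, 0, 0.03], 0],
    [[0, 0, 0.03], 0],
    [[0, 0, 0.021], 0],
    [[0, 0, 0], 0]
  ]
}}

```text
time_s: 3.78
tcp_pos: [0.4241, -0.2294, 0.0181]
ee_rot: [[-0.321, 0.947, -0.008], [0.947, 0.321, 0.002], [0.004, -0.007, -1.0]]
wrist_force: [-0.2, -0.3, 0.0]
gripper_width: 1.0
gripper_force: 0.0
```

{"name": "apply_moves", "arguments": {
  "moves": [
    [[0, 0, 0], 0],
    [[0, 0, 0], 0],
    [[0, 0, 0], 0],
    [[0, 0, 0], 0],
    [[0, 0, 0], 0]
  ],
  "hand": 0
}}

```text
time_s: 4.2
tcp_pos: [0.4284, -0.2289, 0.0228]
ee_rot: [[-0.323, 0.946, 0.003], [0.946, 0.323, -0.001], [-0.001, 0.002, -1.0]]
wrist_force: [-0.6, -0.0, 0.8]
gripper_width: 0.711
gripper_force: 0.0
```

{"name": "apply_moves", "arguments": {
  "moves": [
    [[0, 0, 0], 0],
    [[0, 0, 0], 0],
    [[0, 0, 0], 0],
    [[0, 0, 0], 0],
    [[0, 0, 0], 0]
  ]
}}

```text
time_s: 4.62
tcp_pos: [0.4303, -0.2286, 0.0219]
ee_rot: [[-0.323, 0.946, 0.006], [0.946, 0.323, -0.001], [-0.003, 0.006, -1.0]]
wrist_force: [9.3, 4.5, -6.9]
gripper_width: 0.328
gripper_force: 5.1
```

{"name": "apply_moves", "arguments": {
  "moves": [
    [[0, 0, 0], 0],
    [[0, 0, 0], 0],
    [[0.008, 0, 0], 0],
    [[0.012, 0, 0], 0],
    [[0.012, 0, 0], 0]
  ]
}}

```text
time_s: 5.03
tcp_pos: [0.4204, -0.1984, 0.0218]
ee_rot: [[-0.323, 0.946, 0.006], [0.946, 0.323, -0.001], [-0.003, 0.005, -1.0]]
wrist_force: [5.9, -0.6, -4.9]
gripper_width: 0.306
gripper_force: 30.0
```

{"name": "apply_moves", "arguments": {
  "moves": [
    [[0.015, 0, 0], 0],
    [[0.015, 0, 0], 0],
    [[0.015, 0, 0], 0],
    [[0.012, 0, 0], 0],
    [[0.01, 0, 0], 0]
  ]
}}

```text
time_s: 5.45
tcp_pos: [0.3979, -0.134, 0.0218]
ee_rot: [[-0.324, 0.946, 0.005], [0.946, 0.324, 0.0], [-0.002, 0.004, -1.0]]
wrist_force: [5.5, 0.5, -5.6]
gripper_width: 0.307
gripper_force: 30.0
```

{"name": "apply_moves", "arguments": {
  "moves": [
    [[0.003, 0, 0], 0],
    [[0, 0, 0], 0],
    [[0, 0, 0], 0]
  ]
}}

```text
time_s: 5.7
tcp_pos: [0.3977, -0.1333, 0.0219]
ee_rot: [[-0.325, 0.946, 0.005], [0.946, 0.325, -0.002], [-0.004, 0.004, -1.0]]
wrist_force: [7.3, -12.9, -10.0]
gripper_width: 0.306
gripper_force: 30.0
```

```bash
python3 -c "
from st import *
show()"
```

```text
5.7 tcp [ 0.3977 -0.1333  0.0219] board [-0.254  -0.0004  0.0219] yaw_x 108.98 0.30561733531005064 [   4.   19.  -42.    0.  -29. -165.]
```

{"name": "apply_moves", "arguments": {
  "moves": [
    [[0, 0, 0], 0],
    [[0, 0, 0], 0],
    [[0, 0, 0], 0],
    [[0, 0, -0.02], 0],
    [[0, 0, -0.035], 0]
  ],
  "hand": 0.087
}}

```text
time_s: 6.12
tcp_pos: [0.3907, -0.1321, 0.0743]
ee_rot: [[-0.322, 0.947, -0.011], [0.947, 0.322, 0.0], [0.004, -0.011, -1.0]]
wrist_force: [2.0, 0.4, -0.0]
gripper_width: 0.6
gripper_force: 0.0
```

{"name": "apply_moves", "arguments": {
  "moves": [
    [[0, 0, -0.035], 0],
    [[0, 0, -0.035], 0],
    [[0, 0, -0.025], 0],
    [[0, 0, 0], -6.67],
    [[0, 0, 0], -6.67]
  ]
}}

```text
time_s: 6.53
tcp_pos: [0.3947, -0.1318, 0.1733]
ee_rot: [[-0.537, 0.843, 0.003], [0.843, 0.537, 0.001], [-0.001, 0.003, -1.0]]
wrist_force: [0.6, 0.3, -0.8]
gripper_width: 0.955
gripper_force: 0.0
```

{"name": "apply_moves", "arguments": {
  "moves": [
    [[0, 0, 0], -6.67],
    [[0, 0, 0], -6.67],
    [[0, 0, 0], -6.67],
    [[0, 0, 0], -6.67],
    [[0, 0, 0], -6.67]
  ]
}}

```text
time_s: 6.95
tcp_pos: [0.3934, -0.1319, 0.1712]
ee_rot: [[-0.912, 0.409, -0.002], [0.409, 0.912, 0.0], [0.002, -0.001, -1.0]]
wrist_force: [-0.4, -0.7, -0.2]
gripper_width: 0.999
gripper_force: 0.0
```

{"name": "apply_moves", "arguments": {
  "moves": [
    [[0, 0, 0], -6.67],
    [[0, 0, 0], -6.67],
    [[0, 0, 0], 0]
  ]
}}

```text
time_s: 7.2
tcp_pos: [0.3936, -0.1319, 0.1712]
ee_rot: [[-0.982, 0.191, -0.002], [0.191, 0.982, 0.0], [0.002, -0.0, -1.0]]
wrist_force: [-0.8, -0.1, 0.1]
gripper_width: 1.003
gripper_force: 0.0
```

Run:
```python
from st import *
show()
ims=[]
for n in("top","scene"):
  p=imaging.capture(n)
  for k,z in(("drawer_knob",.034),("scraper",0),("tray_floor",.014)):
    for d in models.place_of(p,k)[:2]: w=ray(p,px(p,d["at"]),z);print(n,k,d["confidence"],w.round(4),inb(w))
  ims.append(p["frame"])
c=np.hstack([cv2.resize(ims[0][160:280,170:370],None,fx=2.2,fy=2.2,interpolation=cv2.INTER_CUBIC),cv2.resize(ims[1][160:280,170:330],None,fx=2.2,fy=2.2,interpolation=cv2.INTER_CUBIC)])
cv2.imwrite("pics/s.png",c);print(c.shape)
```

```text
7.2 tcp [ 0.3936 -0.1319  0.1712] board [-0.2566 -0.0039  0.1712] yaw_x 168.98 1.0026640846474892 [   4.    4.  -32.   -0.  -54. -105.]
top drawer_knob 0.6 [ 0.3865 -0.1282  0.034 ] [-0.2624 -0.0094  0.034 ]
top scraper 0.87 [0.4268 0.0933 0.    ] [-0.4591  0.1002  0.    ]
top tray_floor 0.82 [ 0.4439 -0.266   0.014 ] [-0.1135  0.0005  0.014 ]
scene drawer_knob 0.65 [0.3457 0.3741 0.034 ] [-0.7511  0.1141  0.034 ]
scene drawer_knob 0.62 [ 0.3918 -0.1272  0.034 ] [-0.2617 -0.0041  0.034 ]
scene scraper 0.8 [0.4276 0.1043 0.    ] [-0.4693  0.1045  0.    ]
(264, 792, 3)
```

View pics/s.png

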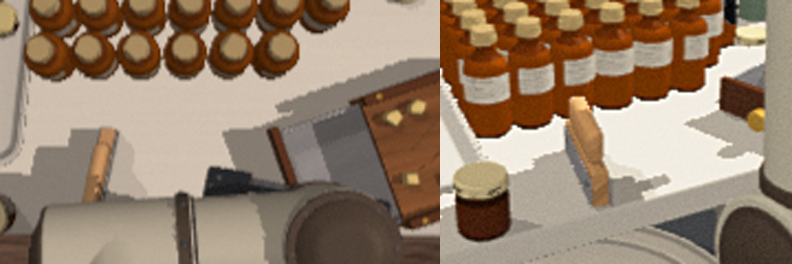

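The drawer is out to its stop and the scraper is free, at about (0.424, 0.092). I'll move above it.

{"name": "apply_moves", "arguments": {
  "moves": [
    [[0.0018, 0.0322, 0], 0],
    [[0.0018, 0.0322, 0], 0],
    [[0.0018, 0.0322, 0], 0],
    [[0.0018, 0.0322, 0], 0],
    [[0.0018, 0.0322, 0], 0]
  ]
}}

```text
time_s: 8.02
tcp_pos: [0.4169, 0.029, 0.1717]
ee_rot: [[-0.981, 0.194, 0.0], [0.194, 0.981, 0.0], [-0.0, 0.0, -1.0]]
wrist_force: [1.4, 0.4, -1.1]
gripper_width: 1.0
gripper_force: 0.0
```

{"name": "apply_moves", "arguments": {
  "moves": [
    [[0.0018, 0.0322, 0], 0],
    [[0.0021, 0.0325, 0], 0],
    [[0, 0, 0.02], 0],
    [[0, 0, 0], 0],
    [[0, 0, 0], 0]
  ]
}}

```text
time_s: 8.43
tcp_pos: [0.4247, 0.0914, 0.1508]
ee_rot: [[-0.981, 0.193, -0.003], [0.193, 0.981, -0.002], [0.003, -0.002, -1.0]]
wrist_force: [0.7, -0.2, 0.3]
gripper_width: 1.003
gripper_force: 0.0
```

Run:
```python
from st import *
show()
p=imaging.capture("scene");im=p["frame"]
for d in models.place_of(p,"scraper")[:2]: w=ray(p,px(p,d["at"]),0);print(d["confidence"],w.round(4))
s=(.424,.092,np.radians(-101))
from fit import T
im=cv2.resize(im[130:280,150:330],None,fx=3.5,fy=3.5,interpolation=cv2.INTER_CUBIC)
for z,a,b,col in((.044,.012,.071,(0,255,0)),(0,.012,.071,(255,0,0)),(.084,.01,.05,(255,0,255))):
    P=np.array([(proj(p,T(s,(x,y,z)))-[150,130]+.5)*3.5-.5 for x,y in((a,b),(-a,b),(-a,-b),(a,-b))]).round().astype(int);cv2.polylines(im,[P],True,col,1)
cv2.imwrite("pics/s2.png",im)
```

```text
8.4333 tcp [0.4247 0.0914 0.1508] board [-0.458   0.0976  0.1508] yaw_x 168.88 1.0025608663077998 [  34.    8.  -31.   -0.  -52. -135.]
0.81 [0.425  0.1057 0.    ]
```

View pics/s2.png

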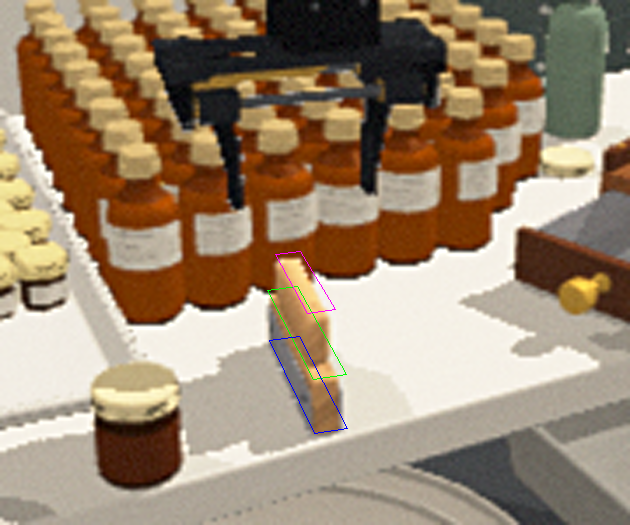

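The overlay shows the block 3–4 mm further to +y, well inside the open fingers. I'll descend, then grip.

{"name": "apply_moves", "arguments": {
  "moves": [
    [[0, 0.002, 0.03], 0],
    [[0, 0, 0.03], 0],
    [[0, 0, 0.03], 0],
    [[0, 0, 0.011], 0],
    [[0, 0, 0], 0]
  ]
}}

```text
time_s: 8.95
tcp_pos: [0.4246, 0.092, 0.0488]
ee_rot: [[-0.981, 0.195, -0.005], [0.195, 0.981, -0.003], [0.004, -0.004, -1.0]]
wrist_force: [0.2, -0.5, 0.7]
gripper_width: 0.996
gripper_force: 0.0
```

{"name": "apply_moves", "arguments": {
  "moves": [
    [[0, 0, 0], 0],
    [[0, 0, 0], 0],
    [[0, 0, 0], 0],
    [[0, 0, 0], 0],
    [[0, 0, 0], 0]
  ],
  "hand": 0
}}

```text
time_s: 9.37
tcp_pos: [0.4265, 0.0941, 0.0515]
ee_rot: [[-0.981, 0.193, 0.002], [0.193, 0.981, 0.001], [-0.002, 0.002, -1.0]]
wrist_force: [-0.9, -0.1, 0.4]
gripper_width: 0.707
gripper_force: 0.0
```

{"name": "apply_moves", "arguments": {
  "moves": [
    [[0, 0, 0], 0],
    [[0, 0, 0], 0],
    [[0, 0, 0], 0],
    [[0, 0, 0], 0],
    [[0, 0, 0], 0]
  ]
}}

```text
time_s: 9.78
tcp_pos: [0.426, 0.0938, 0.0505]
ee_rot: [[-0.981, 0.193, -0.0], [0.193, 0.981, -0.0], [0.0, -0.0, -1.0]]
wrist_force: [0.3, 0.7, 0.3]
gripper_width: 0.325
gripper_force: 0.0
```

{"name": "apply_moves", "arguments": {
  "moves": [
    [[0, 0, 0], 0],
    [[0, 0, 0], 0],
    [[0, 0, 0], 0]
  ]
}}

```text
time_s: 10.03
tcp_pos: [0.426, 0.0938, 0.0505]
ee_rot: [[-0.981, 0.193, -0.0], [0.193, 0.981, -0.0], [0.0, -0.0, -1.0]]
wrist_force: [-0.7, 0.3, -0.4]
gripper_width: 0.226
gripper_force: 30.0
```

```bash
python3 -c "
from st import *
show()"
```

```text
10.0333 tcp [0.426  0.0938 0.0505] board [-0.4598  0.0996  0.0505] yaw_x 168.87 0.2256265489514098 [  34.   17.  -38.    0.  -35. -135.]
```

{"name": "apply_moves", "arguments": {
  "moves": [
    [[0, 0, -0.02], 0],
    [[0, 0, -0.035], 0],
    [[0, 0, -0.035], 0],
    [[0, 0, -0.035], 0],
    [[0, 0, -0.035], 0]
  ]
}}

```text
time_s: 10.45
tcp_pos: [0.4251, 0.0933, 0.2117]
ee_rot: [[-0.981, 0.193, -0.001], [0.193, 0.981, -0.0], [0.001, -0.001, -1.0]]
wrist_force: [0.6, 0.3, -3.3]
gripper_width: 0.229
gripper_force: 30.0
```

{"name": "apply_moves", "arguments": {
  "moves": [
    [[0, 0, 0], -5.98],
    [[0, 0, 0], -5.98],
    [[0, 0, 0], -5.98],
    [[0, 0, 0], -5.98],
    [[0, 0, 0], -5.98]
  ]
}}

```text
time_s: 10.87
tcp_pos: [0.4253, 0.0935, 0.2099]
ee_rot: [[-0.945, -0.326, -0.002], [-0.326, 0.945, -0.0], [0.002, 0.0, -1.0]]
wrist_force: [0.5, -0.3, -2.0]
gripper_width: 0.225
gripper_force: 30.0
```

{"name": "apply_moves", "arguments": {
  "moves": [
    [[0.0071, -0.02, 0], 0],
    [[0.0071, -0.0365, 0], 0],
    [[0.0071, -0.0365, 0], 0],
    [[0.0071, -0.0365, 0], 0],
    [[0.0071, -0.0365, 0], 0]
  ]
}}

```text
time_s: 11.28
tcp_pos: [0.445, -0.0763, 0.21]
ee_rot: [[-0.947, -0.322, -0.001], [-0.322, 0.947, 0.0], [0.001, 0.001, -1.0]]
wrist_force: [1.5, -0.2, -2.2]
gripper_width: 0.228
gripper_force: 30.0
```

{"name": "apply_moves", "arguments": {
  "moves": [
    [[0.0071, -0.0365, 0], 0],
    [[0.0071, -0.0365, 0], 0],
    [[0.0071, -0.0365, 0], 0],
    [[0.0071, -0.0365, 0], 0],
    [[0.0071, -0.0365, 0], 0]
  ]
}}

```text
time_s: 11.7
tcp_pos: [0.4702, -0.2607, 0.2097]
ee_rot: [[-0.947, -0.321, -0.001], [-0.321, 0.947, 0.001], [0.001, 0.001, -1.0]]
wrist_force: [1.3, 0.6, -1.7]
gripper_width: 0.225
gripper_force: 30.0
```

{"name": "apply_moves", "arguments": {
  "moves": [
    [[0.0071, -0.0365, 0], 0],
    [[0.0071, -0.0365, 0], 0],
    [[0.0071, -0.0365, 0], 0],
    [[0.0071, -0.0365, 0], 0],
    [[0, -0.02, 0], 0]
  ]
}}

```text
time_s: 12.12
tcp_pos: [0.4964, -0.4288, 0.2088]
ee_rot: [[-0.948, -0.319, -0.002], [-0.319, 0.948, 0.001], [0.002, 0.001, -1.0]]
wrist_force: [1.2, 0.3, -1.4]
gripper_width: 0.225
gripper_force: 30.0
```

{"name": "apply_moves", "arguments": {
  "moves": [
    [[0, 0, 0], 0],
    [[0, 0, 0], 0]
  ]
}}

```text
time_s: 12.28
tcp_pos: [0.4966, -0.4259, 0.2083]
ee_rot: [[-0.948, -0.319, -0.003], [-0.319, 0.948, 0.002], [0.002, 0.003, -1.0]]
wrist_force: [0.1, 0.9, -1.7]
gripper_width: 0.22
gripper_force: 30.0
```

Run:
```python
from st import *
from fit import T
show()
t=np.array(r.sense()["tcp_pos"])
ims=[]
for n,(x0,y0,x1,y1),f in(("top",(310,160,440,270),3.4),("scene",(310,110,430,220),2.9)):
  p=imaging.capture(n)
  for d in models.place_of(p,"scraper")[:2]: w=ray(p,px(p,d["at"]),t[2]-.0505);print(n,d["confidence"],w.round(4),inb(w))
  im=cv2.resize(p["frame"][y0:y1,x0:x1],None,fx=f,fy=f,interpolation=cv2.INTER_CUBIC)
  s=(t[0],t[1],q[2])
  for S,z,a,b,col in((s,.044+t[2]-.0505,.012,.071,(0,255,0)),(s,t[2]-.0505,.012,.071,(255,0,0)),(q,.092,.1,.09,(255,255,0))):
    P=np.array([(proj(p,T(S,(x,y,z)))-[x0,y0]+.5)*f-.5 for x,y in((a,b),(-a,b),(-a,-b),(a,-b))]).round().astype(int);cv2.polylines(im,[P],True,col,1)
  ims.append(cv2.copyMakeBorder(im,0,380-im.shape[0],0,0,cv2.BORDER_CONSTANT))
c=np.hstack(ims);print(c.shape)
cv2.imwrite("pics/b.png",c)
```

```text
12.2833 tcp [ 0.4966 -0.4259  0.2083] board [ 0.0548 -0.0012  0.2083] yaw_x -161.37 0.22037631467022425 [-27.  26.   4.  -0. -69. -45.]
top 0.34 [ 0.4752 -0.3177  0.1578] [-0.0544  0.0135  0.1578]
scene 0.89 [ 0.4964 -0.4091  0.1578] [0.0389 0.0041 0.1578]
(380, 790, 3)
```

View pics/b.png

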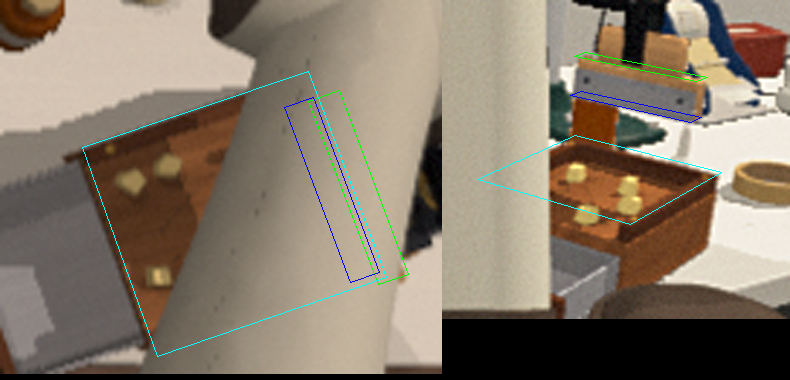

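The scene half shows the block over the channel, its lower edge at about (577,97)–(703,120) in the crop, level and clear of the wax. I'll lower it to just above the fences and check the fit.

{"name": "apply_moves", "arguments": {
  "moves": [
    [[-0.004, -0.011, 0.02], 0],
    [[0, 0, 0.02], 0],
    [[0, 0, 0.02], 0],
    [[0, 0, 0], 0],
    [[0, 0, 0], 0]
  ]
}}

```text
time_s: 12.9
tcp_pos: [0.5043, -0.4334, 0.1501]
ee_rot: [[-0.946, -0.323, -0.002], [-0.323, 0.946, 0.001], [0.002, 0.002, -1.0]]
wrist_force: [-0.9, -0.6, -1.3]
gripper_width: 0.224
gripper_force: 30.0
```

Run:
```python
from st import *
from fit import T
show()
t=np.array(r.sense()["tcp_pos"])
p=imaging.capture("scene");K=models.cut_out(p,"scraper");reg=K[0]["region"];print(K[0]["confidence"],reg.sum())
bd=models.cut_out(p,"board");print(bd[0]["confidence"],(np.array(bd[0]["extent"])*[512,384,512,384]).round(1))
def hull(S,boxes):
  m=np.zeros((384*4,512*4),np.uint8)
  for a0,a1,b,z0,z1 in boxes:
    P=np.array([proj(p,T(S,(x,y,z))) for x in(a0,a1) for y in(b,-b) for z in(z0,z1)])
    cv2.fillConvexPoly(m,cv2.convexHull(((P+.5)*4).astype(np.float32)).round().astype(np.int32),1)
  return cv2.resize(m.astype(np.float32),(512,384),interpolation=cv2.INTER_AREA)
z=t[2]-.0505
full=[]
for dx in np.arange(-.014,.0141,.002):
  for dy in np.arange(-.012,.0121,.001):
    c=T((t[0],t[1],q[2]),(dx,dy,0));S=(c[0],c[1],q[2])
    m=hull(S,[(-.012,.012,.071,z,z+.044)])
    # compare only below grip: pixels of region inside rows near block
    w=hull(S,[(-.02,.02,.085,z-.01,z+.038)])>.5
    full.append((np.abs(m-reg)[w].sum(),round(dx,4),round(dy,4)))
full.sort();print(full[:6])
bm=[]
vis=bd[0]["region"]
P=np.array([proj(p,T(q,(x,y,zz))) for x,y,zz in((.1,-.09,0),(.1,-.09,.092),(.1,.09,.092),(-.1,-.09,.092))]);print(P.round(1))
x0,y0,x1,y1=345,100,430,220;f=5
im=cv2.resize(p["frame"][y0:y1,x0:x1],None,fx=f,fy=f,interpolation=cv2.INTER_CUBIC)
cv2.imwrite("pics/b2.png",im)
```

```text
12.9 tcp [ 0.5043 -0.4334  0.1501] board [0.0645 0.0037 0.1501] yaw_x -161.16 0.22406517961637473 [-27.  29.   1.   0. -62. -44.]
0.85 907
0.63 [296.2 156.7 109.4  67.5]
[(np.float32(33.1875), np.float64(-0.002), np.float64(-0.004)), (np.float32(33.5625), np.float64(-0.004), np.float64(-0.005)), (np.float32(35.0625), np.float64(-0.002), np.float64(-0.003)), (np.float32(35.75), np.float64(0.0), np.float64(-0.002)), (np.float32(35.875), np.float64(-0.004), np.float64(-0.004)), (np.float32(36.125), np.float64(-0.006), np.float64(-0.006))]
[[401.6 195.7]
 [405.9 169.1]
 [355.5 156.4]
 [374.5 186.9]]
```

View pics/b2.png

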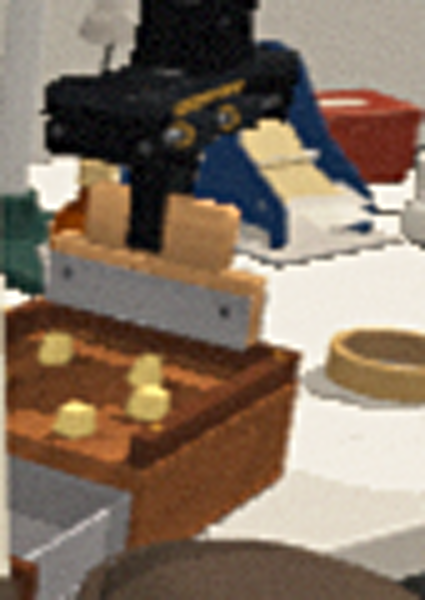

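The block stands just above the fences. Its silhouette fit puts its centre at board y of about 0 (TCP offset 4 mm). I'll lower it gently with an eye on the force.

{"name": "apply_moves", "arguments": {
  "moves": [
    [[0, -0.002, 0.005], 0],
    [[0, 0, 0.006], 0],
    [[0, 0, 0.004], 0],
    [[0, 0, 0], 0],
    [[0, 0, 0], 0]
  ]
}}

```text
time_s: 13.47
tcp_pos: [0.505, -0.4363, 0.135]
ee_rot: [[-0.947, -0.322, -0.001], [-0.322, 0.947, 0.001], [0.001, 0.001, -1.0]]
wrist_force: [0.4, -0.6, -1.2]
gripper_width: 0.223
gripper_force: 30.0
```

{"name": "apply_moves", "arguments": {
  "moves": [
    [[0, 0, 0.004], 0],
    [[0, 0, 0.004], 0],
    [[0, 0, 0.003], 0],
    [[0, 0, 0], 0],
    [[0, 0, 0], 0]
  ]
}}

```text
time_s: 13.88
tcp_pos: [0.5052, -0.4363, 0.1242]
ee_rot: [[-0.947, -0.322, -0.001], [-0.322, 0.947, 0.0], [0.001, 0.0, -1.0]]
wrist_force: [0.2, -0.2, -2.2]
gripper_width: 0.228
gripper_force: 30.0
```

```bash
python3 -c "
from st import *
show();print(r.sense()['wrist_force'])"
```

```text
13.8833 tcp [ 0.5052 -0.4363  0.1242] board [0.0675 0.0036 0.1242] yaw_x -161.23 0.2284023361245945 [-27.  30.  -0.   0. -59. -44.]
[ 0.17202352 -0.20435069 -2.243186  ]
```

{"name": "apply_moves", "arguments": {
  "moves": [
    [[0, 0.005, 0.0005], 0],
    [[0, 0.009, 0], 0],
    [[0, 0.01, 0], 0],
    [[0, 0.01, 0], 0],
    [[0, 0.01, 0], 0]
  ]
}}

```text
time_s: 14.3
tcp_pos: [0.4907, -0.3934, 0.1243]
ee_rot: [[-0.947, -0.322, 0.0], [-0.322, 0.947, 0.0], [-0.0, -0.0, -1.0]]
wrist_force: [0.6, 0.5, -1.6]
gripper_width: 0.228
gripper_force: 30.0
```

{"name": "apply_moves", "arguments": {
  "moves": [
    [[0, 0.01, 0], 0],
    [[0, 0.01, 0], 0],
    [[0, 0.01, 0], 0],
    [[0, 0.01, 0], 0],
    [[0, 0.01, 0], 0]
  ]
}}

```text
time_s: 14.72
tcp_pos: [0.4749, -0.3465, 0.1243]
ee_rot: [[-0.947, -0.322, 0.0], [-0.322, 0.947, -0.0], [-0.0, -0.0, -1.0]]
wrist_force: [0.5, -1.0, -2.3]
gripper_width: 0.228
gripper_force: 30.0
```

```bash
python3 -c "
from st import *
show();print(r.sense()['wrist_force'])"
```

```text
14.7167 tcp [ 0.4749 -0.3465  0.1243] board [-0.0273  0.0039  0.1243] yaw_x -161.23 0.22825192180388953 [-20.  23. -13.   0. -54. -51.]
[ 0.47063686 -1.01252724 -2.32436142]
```

{"name": "apply_moves", "arguments": {
  "moves": [
    [[0, 0.01, 0], 0],
    [[0, 0.01, 0], 0],
    [[0, 0.01, 0], 0],
    [[0, 0.01, 0], 0],
    [[0, 0.008, 0], 0]
  ]
}}

```text
time_s: 15.13
tcp_pos: [0.4592, -0.3008, 0.1241]
ee_rot: [[-0.947, -0.322, -0.0], [-0.322, 0.947, 0.0], [0.0, 0.0, -1.0]]
wrist_force: [-0.3, -0.6, -1.3]
gripper_width: 0.229
gripper_force: 30.0
```

{"name": "apply_moves", "arguments": {
  "moves": [
    [[0, 0.008, 0], 0],
    [[0, 0.007, 0], 0],
    [[0, 0.006, 0], 0],
    [[0, 0, 0], 0],
    [[0, 0, 0], 0]
  ]
}}

```text
time_s: 15.55
tcp_pos: [0.453, -0.2818, 0.1241]
ee_rot: [[-0.947, -0.322, 0.0], [-0.322, 0.947, -0.0], [-0.0, -0.0, -1.0]]
wrist_force: [0.4, -0.1, -1.0]
gripper_width: 0.227
gripper_force: 30.0
```

Run:
```python
from st import *
show();print(r.sense()['wrist_force'])
for n in("top","scene"):
  p=imaging.capture(n)
  for d in models.place_of(p,"wax_1")[:8]: print(n,round(d["confidence"],2),px(p,d["at"]).round(0),inb(ray(p,px(p,d["at"]),.022)))
  cv2.imwrite(f"pics/{n}w.png",p["frame"])
```

```text
15.55 tcp [ 0.453  -0.2818  0.1241] board [-0.0956  0.004   0.1241] yaw_x -161.21 0.22719085492556615 [-14.  19. -20.   0. -51. -57.]
[ 0.36025074 -0.14849651 -0.98667092]
scene 0.51 [353. 204.] [-0.1088 -0.0337  0.022 ]
```

{"name": "apply_moves", "arguments": {
  "moves": [
    [[0, -0.02, 0], 0],
    [[0, -0.035, 0], 0],
    [[0, -0.035, 0], 0],
    [[0, -0.03, 0], 0],
    [[0, 0, 0], 0]
  ]
}}

```text
time_s: 16.17
tcp_pos: [0.4933, -0.4008, 0.1233]
ee_rot: [[-0.948, -0.319, 0.002], [-0.319, 0.948, -0.003], [-0.001, -0.003, -1.0]]
wrist_force: [0.3, 0.4, -2.2]
gripper_width: 0.23
gripper_force: 30.0
```

Run:
```python
from st import *
show();print(r.sense()['wrist_force'])
ims=[]
for n in("top","scene"):
  p=imaging.capture(n)
  for d in models.place_of(p,"wax_1")[:8]: print(n,round(d["confidence"],2),px(p,d["at"]).round(0),inb(ray(p,px(p,d["at"]),.022)))
  c=p["frame"]
  ims.append(cv2.resize(c[170:270,310:410] if n=="top" else c[150:250,310:410],None,fx=4,fy=4,interpolation=cv2.INTER_CUBIC))
cv2.imwrite("pics/w2.png",np.hstack(ims))
```

```text
16.1667 tcp [ 0.4933 -0.4008  0.1233] board [0.03   0.0038 0.1233] yaw_x -161.42 0.22971181636229707 [-24.  28.  -6.   0. -57. -47.]
[ 0.28086643  0.42945777 -2.15252103]
top 0.54 [338. 241.] [-0.1101 -0.0208  0.022 ]
top 0.53 [329. 220.] [-0.1133  0.0463  0.022 ]
top 0.46 [323. 218.] [-0.1286  0.0567  0.022 ]
top 0.38 [328. 217.] [-0.1125  0.0551  0.022 ]
scene 0.44 [355. 205.] [-0.1061 -0.0384  0.022 ]
scene 0.42 [346. 203.] [-0.1151 -0.0129  0.022 ]
```

View pics/w2.png

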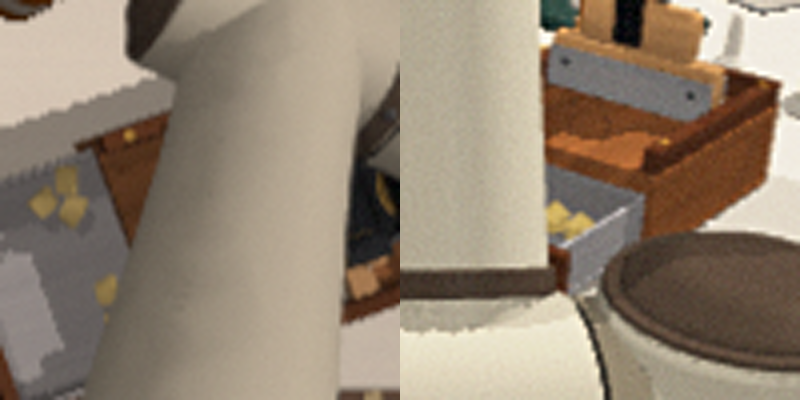

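The board is clear and wax lies in the drawer: three pieces at top-left, and one or more by (338,241). I'll set the scraper down here.

{"name": "apply_moves", "arguments": {
  "moves": [
    [[0, 0, 0.001], 0],
    [[0, 0, 0.001], 0],
    [[0, 0, 0], 0],
    [[0, 0, 0], 0],
    [[0, 0, 0], 0]
  ]
}}

```text
time_s: 16.78
tcp_pos: [0.4917, -0.3952, 0.1226]
ee_rot: [[-0.947, -0.322, 0.0], [-0.322, 0.947, -0.0], [-0.0, -0.0, -1.0]]
wrist_force: [-0.6, -0.0, 0.9]
gripper_width: 0.229
gripper_force: 30.0
```

{"name": "apply_moves", "arguments": {
  "moves": [
    [[0, 0, 0], 0],
    [[0, 0, 0], 0],
    [[0, 0, 0], 0],
    [[0, 0, 0], 0],
    [[0, 0, 0], 0]
  ],
  "hand": 0.087
}}

```text
time_s: 17.2
tcp_pos: [0.4916, -0.3958, 0.1221]
ee_rot: [[-0.947, -0.322, 0.0], [-0.322, 0.947, -0.0], [-0.0, -0.0, -1.0]]
wrist_force: [0.8, 0.3, 0.3]
gripper_width: 0.515
gripper_force: 0.0
```

{"name": "apply_moves", "arguments": {
  "moves": [
    [[0, 0, 0], 0],
    [[0, 0, -0.01], 0],
    [[0, 0, -0.025], 0],
    [[0, 0, -0.035], 0],
    [[0, 0, -0.035], 0]
  ]
}}

```text
time_s: 17.62
tcp_pos: [0.491, -0.3955, 0.2283]
ee_rot: [[-0.947, -0.322, -0.002], [-0.322, 0.947, 0.0], [0.002, 0.001, -1.0]]
wrist_force: [1.9, -0.6, 0.8]
gripper_width: 0.902
gripper_force: 0.0
```

{"name": "apply_moves", "arguments": {
  "moves": [
    [[0, 0.036, 0], 0],
    [[0, 0.036, 0], 0],
    [[0, 0.036, 0], 0],
    [[0, 0.036, 0], 0],
    [[0, 0.036, 0], 0]
  ]
}}

```text
time_s: 18.03
tcp_pos: [0.4329, -0.2241, 0.2279]
ee_rot: [[-0.947, -0.321, 0.001], [-0.321, 0.947, -0.0], [-0.001, -0.001, -1.0]]
wrist_force: [0.8, 0.5, 0.6]
gripper_width: 1.0
gripper_force: 0.0
```

{"name": "apply_moves", "arguments": {
  "moves": [
    [[0, 0.036, 0], 0],
    [[0, 0.036, 0], 0],
    [[0, 0.036, 0], 0],
    [[0, 0.036, 0], 0],
    [[0, 0, 0], -6.92]
  ],
  "hand": 0
}}

```text
time_s: 18.45
tcp_pos: [0.3856, -0.0851, 0.2282]
ee_rot: [[-0.899, -0.439, 0.002], [-0.439, 0.899, 0.002], [-0.003, 0.001, -1.0]]
wrist_force: [-0.3, -0.5, 0.3]
gripper_width: 0.706
gripper_force: 0.0
```

{"name": "apply_moves", "arguments": {
  "moves": [
    [[0, 0, 0], -6.92],
    [[0, 0, 0], -6.92],
    [[0, 0, 0], -6.92],
    [[0, 0, 0], -6.92],
    [[0, 0, 0], -6.92]
  ]
}}

```text
time_s: 18.87
tcp_pos: [0.3874, -0.0888, 0.228]
ee_rot: [[-0.49, -0.872, 0.002], [-0.872, 0.49, 0.0], [-0.001, -0.001, -1.0]]
wrist_force: [0.1, 0.6, 0.1]
gripper_width: 0.328
gripper_force: 0.0
```

{"name": "apply_moves", "arguments": {
  "moves": [
    [[0, 0, 0], -6.92],
    [[0, 0, 0], -6.92],
    [[0, 0, 0], -6.92],
    [[0, 0, 0], -6.92],
    [[0, 0, 0], -6.92]
  ]
}}

```text
time_s: 19.28
tcp_pos: [0.3874, -0.089, 0.2279]
ee_rot: [[0.091, -0.996, 0.001], [-0.996, -0.091, 0.0], [0.0, -0.001, -1.0]]
wrist_force: [-0.2, 0.1, -0.7]
gripper_width: 0.018
gripper_force: 0.0
```

{"name": "apply_moves", "arguments": {
  "moves": [
    [[0, 0, 0], -6.92],
    [[0, 0, 0], -6.92],
    [[0, 0, 0], 0],
    [[0, 0, 0], 0]
  ]
}}

```text
time_s: 19.62
tcp_pos: [0.3874, -0.0889, 0.2277]
ee_rot: [[0.318, -0.948, 0.001], [-0.948, -0.318, 0.0], [0.0, -0.001, -1.0]]
wrist_force: [-0.3, 0.6, -0.3]
gripper_width: 0.006
gripper_force: 0.0
```

Run:
```python
from st import *
show()
for n in("top","scene"):
  p=imaging.capture(n)
  for k,z in(("wax_1",.022),("scraper",.072),("drawer_knob",.034)):
    for d in models.place_of(p,k)[:8]: print(n,k,round(d["confidence"],2),px(p,d["at"]).round(0),inb(ray(p,px(p,d["at"]),z)))
    if k=="wax_1":
      for d in models.cut_out(p,k)[:8]: print("  cut",round(d["confidence"],2),d["region"].sum(),(np.array(d["extent"])*[512,384,512,384]).round(0))
  cv2.imwrite(f"pics/{n}f.png",p["frame"])
```

```text
19.6167 tcp [ 0.3874 -0.0889  0.2277] board [-0.2993  0.0042  0.2277] yaw_x -71.45 0.006411735321032903 [ 11.  -1. -28.   0. -63.   8.]
top wax_1 0.59 [332. 220.] [-0.1068  0.0418  0.022 ]
top wax_1 0.56 [337. 254.] [-0.1249 -0.058   0.022 ]
top wax_1 0.51 [338. 240.] [-0.1083 -0.0189  0.022 ]
top wax_1 0.5 [325. 216.] [-0.1222  0.0625  0.022 ]
top wax_1 0.48 [321. 222.] [-0.1383  0.0483  0.022 ]
top wax_1 0.43 [340. 251.] [-0.1147 -0.0502  0.022 ]
  cut 0.5 42 [327. 219.   6.   7.]
  cut 0.42 22 [319. 217.   3.   5.]
  cut 0.42 34 [334. 239.   3.   7.]
top scraper 0.95 [383. 217.] [0.0245 0.0063 0.072 ]
top scraper 0.36 [345. 234.] [-0.096  -0.0025  0.072 ]
top scraper 0.25 [366. 221.] [-0.0247  0.0101  0.072 ]
top drawer_knob 0.74 [287. 252.] [-0.265  -0.0039  0.034 ]
scene wax_1 0.61 [328. 198.] [-0.1242  0.044   0.022 ]
scene wax_1 0.6 [320. 198.] [-0.1402  0.0619  0.022 ]
scene wax_1 0.46 [322. 197.] [-0.1285  0.0623  0.022 ]
scene drawer_knob 0.66 [314. 215.] [-0.2632 -0.0052  0.034 ]
```

All six pieces show on the drawer floor, and the scraper stands at board (0.025, 0.006). I'll go down beyond the knob and push.

{"name": "apply_moves", "arguments": {
  "moves": [
    [[0, 0.004, 0.04], 0],
    [[0, 0, 0.04], 0],
    [[0, 0, 0.04], 0],
    [[0, 0, 0.04], 0],
    [[0, 0, 0.03], 0]
  ]
}}

```text
time_s: 20.53
tcp_pos: [0.3823, -0.0903, 0.0349]
ee_rot: [[0.32, -0.947, -0.002], [-0.947, -0.32, -0.0], [-0.0, 0.002, -1.0]]
wrist_force: [0.7, -0.6, -1.5]
gripper_width: 0.006
gripper_force: 0.0
```

{"name": "apply_moves", "arguments": {
  "moves": [
    [[0, 0, 0.009], 0],
    [[0, 0, 0], 0],
    [[0.006, 0, 0], 0],
    [[0.01, 0, 0], 0],
    [[0.01, 0, 0], 0]
  ]
}}

```text
time_s: 20.95
tcp_pos: [0.3935, -0.115, 0.0295]
ee_rot: [[0.322, -0.947, 0.004], [-0.947, -0.322, 0.0], [0.001, -0.003, -1.0]]
wrist_force: [-0.3, 0.1, -0.8]
gripper_width: 0.003
gripper_force: 1.2
```

{"name": "apply_moves", "arguments": {
  "moves": [
    [[0.012, 0, 0], 0],
    [[0.012, 0, 0], 0],
    [[0.012, 0, 0], 0],
    [[0.012, 0, 0], 0],
    [[0.012, 0, 0], 0]
  ]
}}

```text
time_s: 21.37
tcp_pos: [0.4131, -0.1724, 0.0299]
ee_rot: [[0.321, -0.947, 0.005], [-0.947, -0.321, 0.0], [0.002, -0.005, -1.0]]
wrist_force: [0.7, 2.4, -0.9]
gripper_width: 0.008
gripper_force: 1.0
```

{"name": "apply_moves", "arguments": {
  "moves": [
    [[0.012, 0, 0], 0],
    [[0.012, 0, 0], 0],
    [[0.01, 0, 0], 0],
    [[0.006, 0, 0], 0],
    [[0, 0, 0], 0]
  ]
}}

```text
time_s: 21.78
tcp_pos: [0.4252, -0.2107, 0.0291]
ee_rot: [[0.32, -0.947, 0.003], [-0.947, -0.32, -0.001], [0.002, -0.002, -1.0]]
wrist_force: [-0.1, -1.0, -0.1]
gripper_width: 0.006
gripper_force: 0.0
```

```bash
python3 -c "
from st import *
show();print(r.sense()['wrist_force'])"
```

```text
21.7833 tcp [ 0.4252 -0.2107  0.0291] board [-0.1719  0.0007  0.0291] yaw_x -71.34 0.005606231445470913 [ -7.  22. -34.   0. -34.  25.]
[-0.13592947 -1.04537566 -0.1421876 ]
```

{"name": "apply_moves", "arguments": {
  "moves": [
    [[0.002, 0, 0], 0],
    [[0.002, 0, 0], 0],
    [[0.002, 0, 0], 0],
    [[0.001, 0, 0], 0],
    [[0, 0, 0], 0]
  ]
}}

```text
time_s: 22.2
tcp_pos: [0.426, -0.2161, 0.028]
ee_rot: [[0.321, -0.947, -0.0], [-0.947, -0.321, 0.0], [-0.0, 0.0, -1.0]]
wrist_force: [-0.2, -0.0, -0.6]
gripper_width: 0.007
gripper_force: 0.3
```

{"name": "apply_moves", "arguments": {
  "moves": [
    [[0.001, 0, 0], 0],
    [[0.001, 0, 0], 0],
    [[0.001, 0, 0], 0],
    [[0, 0, 0], 0]
  ]
}}

```text
time_s: 22.53
tcp_pos: [0.4263, -0.2172, 0.0279]
ee_rot: [[0.32, -0.947, -0.002], [-0.947, -0.32, 0.002], [-0.003, 0.001, -1.0]]
wrist_force: [-2.0, 12.1, 4.1]
gripper_width: 0.005
gripper_force: 6.0
```

{"name": "apply_moves", "arguments": {
  "moves": [
    [[-0.005, 0, 0], 0],
    [[-0.015, 0, 0], 0],
    [[-0.03, 0, 0], 0],
    [[-0.02, 0, -0.03], 0],
    [[0, 0, -0.04], 0]
  ]
}}

```text
time_s: 22.95
tcp_pos: [0.4002, -0.1507, 0.0958]
ee_rot: [[0.323, -0.946, -0.011], [-0.946, -0.323, 0.001], [-0.004, 0.01, -1.0]]
wrist_force: [1.8, 0.8, -0.5]
gripper_width: 0.009
gripper_force: 0.0
```

{"name": "apply_moves", "arguments": {
  "moves": [
    [[0, 0, -0.04], 0],
    [[0, 0, -0.04], 0],
    [[-0.03, 0, 0], 0],
    [[-0.03, 0, 0], 0],
    [[0, 0, 0], 0]
  ]
}}

```text
time_s: 23.37
tcp_pos: [0.3842, -0.0935, 0.1789]
ee_rot: [[0.324, -0.946, 0.002], [-0.946, -0.324, 0.001], [-0.0, -0.003, -1.0]]
wrist_force: [-0.7, 1.3, -1.3]
gripper_width: 0.003
gripper_force: 0.0
```

Run:
```python
from st import *
show();print(r.sense()['wrist_force'])
for n in("top","scene"):
  p=imaging.capture(n)
  for k,z in(("scraper",.072),("drawer_knob",.034),("wax_1",.08)):
    for d in models.place_of(p,k)[:2]: print(n,k,round(d["confidence"],2),px(p,d["at"]).round(0),inb(ray(p,px(p,d["at"]),z)))
```

```text
23.3667 tcp [ 0.3842 -0.0935  0.1789] board [-0.296  -0.0003  0.1789] yaw_x -71.11 0.0033733192302362637 [ 10.   1. -33.  -0. -55.   9.]
[-0.66409666  1.28980361 -1.32031009]
top scraper 0.81 [386. 218.] [0.0315 0.0021 0.072 ]
top wax_1 0.53 [385. 217.] [0.0258 0.0059 0.08  ]
scene drawer_knob 0.61 [336. 200.] [-0.14    0.0039  0.034 ]
scene wax_1 0.47 [132. 271.] [-0.7784  0.0545  0.08  ]
```

The drawer is shut: the push met a 12 N stop at the expected x, and the knob shows near its shut position. The scraper stands on the board, and the two "wax" hits fall on the scraper and the tamper. I'm handing in.

```bash
python3 -c "
from h import *
print(r.finish_job())"
```

```text
the job is handed in; nothing more can be done
None
```

I handed the job in at about 23 s of robot time (verdict not shown): all six wax pieces are in the drawer, the drawer is pushed shut to its stop, the scraper block stands upright and released on the cleared board, and the arm never went near the tamper, jar lid or balm jar.

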